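# Tare the coin tub, then load the coin tubes

### The job

The day's coins are to be weighed: without lifting it, gently slide the empty blue tub from the ledge onto the steel scale platter, roughly in the middle from side to side, until it sits squarely right up against the orange stop bar, and let go of it. Only then, with the tub untouched and still empty, press the red tare key gently all the way down and hold it there for a second, feeling for its height, as the key head may be set anywhere along its post. Then stand the two yellow-capped coin tubes upright in the tub, without pressing tare again or disturbing the black-capped tube or the other things on the table.

Things in the scene. Friction and masses are not known exactly. Their poses are not given: they have to be found in the camera images.
- station: weighing station, fixed to the table, grey, 210 x 400 mm. Origin: centre of its underside, on the table. Its +y half is a flat ledge (210 x 200 mm, x -105..105, y 0..200), top 50 mm above the table; its -y half carries the steel platter. The tub is to be slid along the station's -y. A black display panel (top 80 mm above the table) stands at x = 107..117 mm, y = -150..-50 mm.
- platter_c (a point): centre of the top face of the steel platter (200 along x by 180 mm along y), axes as the station's; it lies at (0, -95, 48) mm in the station frame when empty (2 mm below the ledge) and sinks under load by about 1 mm for each 0.4 kg, at most 8 mm. The orange stop bar (160 mm along x, 10 thick, 24 high) stands on its -y end; its inner face is 80 mm to -y of this point. So the 140 mm tub is home with its origin 10 mm to -y of this point.
- tub: empty open blue plastic tub, 170 (x) by 140 (y) by 40 mm high, walls and floor 4 mm thick, about 0.35 kg, loose, starting on the ledge, a little turned. Origin: centre of its underside; its x axis is to lie along the station's x. It is pushed by the outside of its +y wall, with less than 30 N.
- key_foot (a point): point on the table plane straight below the red tare key's centre, at (-155, -95, 0) mm in the station frame. The key's round top (32 mm across, black housing 48 mm) is somewhere 73 to 113 mm above it: its blue head (70 x 100 mm) is clamped at an unknown height. The key moves straight down. A thin fixed post, top 105 mm above the table, stands 25 mm to -x and 46 mm to -y of the key's axis.
- tare (a joint): travel of the red tare key: 0 up, 0.006 m fully down; sprung, about 2 N to start it and 6 N fully down. It springs back. It must not be pressed with more than 25 N.
- tube_a_c (a point): centre (50 mm up) of a yellow-capped coin tube: upright cylinder 38 mm across, 100 mm tall, about 0.28 kg, white with a brass band. z axis along it. Standing on the table.
- tube_b_c (a point): the same for the second yellow-capped coin tube.
- tube_c_c (a point): the same for a black-capped coin tube of the same size, which stays where it is.
- detergent: white detergent bottle, 76 mm across, 210 mm tall, to be left alone. Origin: centre of its underside.
- mug: blue mug, 76 mm across, 92 mm tall, to be left alone. Origin: centre of its underside.
- jar: jar, 80 mm across, 120 mm tall, to be left alone. Origin: centre of its underside.
Things that resemble listed ones, but are neither listed nor needed, are in the scene too. What is shaped like the part that bears tube_b_c but purple is not meant.

How it is judged:
On the way, in this order (a step that is already met when the one before it is completed fails the run):
1. the empty tub rests on the platter, square and right up against the stop bar, let go (x of tub in the frame of platter_c between -0.02 and 0.02 m and y of tub in the frame of platter_c below -0.006 m and angle between the x axis of tub and the x axis of platter_c, either way round below 0.1 rad and angle between tub's own z axis and vertical below 0.06 rad and z of tub in the frame of platter_c below 0.006 m and contact force between the arm and tub below 0.3 N and linear speed of tub below 0.02 m/s), for 0.2 s.
2. the tare key is held fully down for over half a second with the tub home, empty and untouched (all of step 1 and value of joint tare above 0.0048 m and not (x of tube_a_c in the frame of tub between -0.085 and 0.085 m and y of tube_a_c in the frame of tub between -0.07 and 0.07 m and z of tube_a_c in the frame of tub below 0.3 m) and not (x of tube_b_c in the frame of tub between -0.085 and 0.085 m and y of tube_b_c in the frame of tub between -0.07 and 0.07 m and z of tube_b_c in the frame of tub below 0.3 m)), for 0.6 s.
At the end, for the whole second after the job is handed in: The tub is at rest and untouched on the platter: within 4 mm of the stop bar, within 20 mm of the middle sideways, turned less than 0.1 rad, level within 0.06 rad. Both yellow-capped tubes stand in it on its floor, upright within 0.12 rad, released and at rest; the tare key is up (all of step 1 and x of tube_a_c in the frame of tub between -0.085 and 0.085 m and y of tube_a_c in the frame of tub between -0.07 and 0.07 m and z of tube_a_c in the frame of tub between 0.048 and 0.06 m and angle between each of tube_a_c, tube_b_c's own z axis and vertical below 0.12 rad and contact force between the arm and tube_a below 0.3 N and linear speed of each of tube_a, tube_b below 0.02 m/s and x of tube_b_c in the frame of tub between -0.085 and 0.085 m and y of tube_b_c in the frame of tub between -0.07 and 0.07 m and z of tube_b_c in the frame of tub between 0.048 and 0.06 m and contact force between the arm and tube_b below 0.3 N and value of joint tare below 0.002 m).
It fails at once if the tub is lifted more than 12 mm above the ledge (z of tub in the frame of station above 0.062 m).
It fails at once if the tub is pushed with more than 30 N (contact force between the arm and tub above 30 N).
It fails at once if the scale or its key is pressed with more than 25 N (contact force between the arm and station above 25 N).
It fails at once if tare is pressed while the tub is not home on the platter, or with a tube in it (value of joint tare above 0.003 m and (not (x of tub in the frame of platter_c between -0.02 and 0.02 m and y of tub in the frame of platter_c below -0.006 m and angle between the x axis of tub and the x axis of platter_c, either way round below 0.1 rad and angle between tub's own z axis and vertical below 0.06 rad and z of tub in the frame of platter_c below 0.006 m) or (x of tube_a_c in the frame of tub between -0.085 and 0.085 m and y of tube_a_c in the frame of tub between -0.07 and 0.07 m and z of tube_a_c in the frame of tub below 0.3 m) or (x of tube_b_c in the frame of tub between -0.085 and 0.085 m and y of tube_b_c in the frame of tub between -0.07 and 0.07 m and z of tube_b_c in the frame of tub below 0.3 m) or (x of tube_c_c in the frame of tub between -0.085 and 0.085 m and y of tube_c_c in the frame of tub between -0.07 and 0.07 m and z of tube_c_c in the frame of tub below 0.3 m))).
It fails at once if the black-capped tube, bottle, mug or jar is disturbed (moved 30 mm or tipped) ((distance of tube_c_c from where it was at the start of the episode above 0.03 m or angle between tube_c_c's own z axis and vertical above 0.35 rad) or (distance of detergent from where it was at the start of the episode above 0.03 m or angle between detergent's own z axis and vertical above 0.35 rad) or (distance of mug from where it was at the start of the episode above 0.03 m or angle between mug's own z axis and vertical above 0.35 rad) or (distance of jar from where it was at the start of the episode above 0.03 m or angle between jar's own z axis and vertical above 0.35 rad)).
It also fails if it takes over 72 s, if anything falls off the work surface, if the arm or the gripper's body presses on something with over 40 N, if the wrist force passes 120 N, or if a joint passes its speed limit or range.

### The arm

A 6-joint arm with a two-finger parallel gripper is mounted at the origin on the work surface. World frame = base frame: x ahead of the robot, y to its left, z up, the work surface at z = 0. Lengths are in m, angles in rad, forces in N, time in s.
With the tool pointing down it reaches from about 0.3 to 0.75 m from the base axis. Payload 8.5 kg.
Tool frame: the origin (TCP) lies midway between the tips of the shut fingers; the grasp point (between the pads) lies 19 mm behind it; z points along the fingers, y is the line along which they close (so a half turn about z gives the same grasp; the last joint's range is limited). The gripper opens to 88 mm and grips with 3 to 60 N. Pads are 18 mm wide; open, the fingers measure 123 mm over their backs; the gripper's body (75 mm by 187 mm) begins 45 mm behind the grasp point.
Start: joints at [-1.446, 0.381, 1.297, -0, 1.464, -0.215], TCP at [0.183, -0.519, 0.239] pointing down, gripper open.
Joint ranges: [-3.11, 3.11], [-0.89, 2.33], [0.22, 2.48], [-1.42, 4.56], [0.17, 2.85], [-2.88, 2.88]. Speed limits (rad/s): [2.39, 2.39, 3.14, 3.14, 3.14, 3.14].

### API

Orientations are given as [roll, pitch, yaw] about the fixed x, y, z axes, in that order (R = Rz(yaw) Ry(pitch) Rx(roll)).
In Python, from station import * gives the robot as it stands.
- The arm moves only by the tool servo_tool, never from a script. Its argument "rows" is a list of rows, each an object with "travel": the shift along the tool's x, y, z in m, a list of three; "rotation": the turn, a rotation vector about the tool's x, y, z in rad, a list of three; "claw": the closure, from 0 (fully open) to 1 (shut). In form: [{"travel": [x, y, z], "rotation": [wx, wy, wz], "claw": claw}, ...]. A call has 1 to 8 rows; each row is the pose to reach, as a shift and turn from the pose commanded when the call began, along the tool's axes at that moment; what a row does not reach only later rows make up. A row lasts 1/10 s, in which the tool goes at most 50 mm and 8.59 degrees, less where a joint would pass 70% of its speed; a pose out of reach is approached as far as the arm can. A call with a gripper value outside its range is refused whole. The fingers move at their own pace and stop on an object; "squeeze" is the grip in N (left out, the last holds). Time passes only in rows, so rows that repeat a pose let the fingers close. It gives the time, the measured TCP pose, the force, the opening and the grip force at its end, in the units of the state.
- state(): the state, without advancing time (a new reading comes with each control period).
- snapshot(name): name is "side" or "top"; returns a dict with "img" (480x640x3 uint8, red, green, blue), "fx", "fy", "cx", "cy" (pixels), "position" and "attitude" of the camera in the world. Camera axes: x right, y up, looking along -z (the intrinsics and any distortion apply to the point x, -y, -z); pixel columns grow to the right and rows downward; lengths in m; the calibration is good to about 2 mm. A picture is of the moment at which its call begins. There is no depth.
- sign_off(): hands the job in; it is judged then, once.
Trained networks look in the newest picture that a camera, given by its name, has taken for a name from the list of things; names that differ only in an ending like _2 or _b are one class to them, and where a whole thing is asked for, a point or a joint stands for the part that bears it (a point fixed in the world has none). Each returns a list of dicts, best first, with "score" (0 to 1); they miss things now and then, are a little off and sometimes report something else, mostly with a low value. They report only what shows in the picture. A call takes as long as a camera call. They do not tell look-alikes from the thing itself.
- boxes_of(name, camera): "xy" ([column, row] in pixels, amid what is visible of it).
- regions_of(name, camera): "mask" (480x640 bool, what is visible of it) and "xy" ([column, row] in pixels, amid what is visible of it).
- pinpoint(name, camera): "xy" ([column, row] in pixels: a listed point, or the origin of a listed thing).
The state is a dict: "t": time; "joints": joint angles; "dq": joint speeds; "effort": joint torques, N m; "position": TCP position; "eef_rot": TCP orientation; "ft_force": force on the tool from outside, world axes, zero at the start; "torque": the same for the moment, N m; "width": finger opening in m; "grip_force": force on a finger pad.
Only numpy, scipy, OpenCV 4.12 (cv2) and the standard library are available. Lean on these libraries where they do the work, as an engineer would, in place of code of your own. Each camera call takes 0.05 s, during which the arm holds its last target. There are 200 camera calls.

## Working session

There is one attempt and no reset: what is moved stays moved. The work goes in short steps, Python scripts to look and compute and a tool call to move; the robot and the scene stay as the last step left them, time stands still between calls to the robot, and variables do not carry over. Pictures are saved under pics/ and viewed, at most 10 in all, crops included, and the job is handed in when it is done.

Besides the shell and the picture viewer there is one more tool, called as name([rows], argument=value, ...), one row to a line, values as JSON. servo_tool: Moves the arm, as the interface text tells. Its arguments: {"type":"object","properties":{"rows":{"type":"array"},"squeeze":{"type":"number"}},"required":["rows"]}

```bash
mkdir -p pics
cat > h.py <<'E'
from station import *
import numpy as np, cv2
from scipy.spatial.transform import Rotation as R
def cam(n):
    s=snapshot(n); return s
def rot(a):
    a=np.array(a,float)
    if a.shape==(3,3): return a
    if a.shape==(3,): return R.from_euler('xyz',a).as_matrix()
    return R.from_quat(a).as_matrix()
def ray(s,xy):
    d=np.array([(xy[0]-s['cx'])/s['fx'],-(xy[1]-s['cy'])/s['fy'],-1.]); return np.array(s['position']),rot(s['attitude'])@d
def at_z(s,xy,z):
    p,d=ray(s,xy); return p+d*(z-p[2])/d[2]
def proj(s,P):
    c=rot(s['attitude']).T@(np.array(P)-s['position']); return [s['cx']+s['fx']*c[0]/-c[2], s['cy']-s['fy']*c[1]/-c[2]]
def save(s,f): cv2.imwrite('pics/'+f,cv2.cvtColor(s['img'],cv2.COLOR_RGB2BGR))
E
python3 - <<'E'
from h import *
print(state())
for n in('top','side'):
    s=cam(n);save(s,n+'0.png');print({k:v for k,v in s.items() if k!='img'})
    for k in['station','platter_c','tub','key_foot','tare','tube_a_c','tube_b_c','tube_c_c','detergent','mug','jar']:
        print(n,k,[(np.round(d['xy']).tolist(),round(d['score'],2)) for d in pinpoint(k,n)][:5])
E
```

```text
{'t': 0.0, 'joints': array([-1.44629826e+00,  3.81157855e-01,  1.29823694e+00, -2.99969271e-06,
        1.46359506e+00, -2.15304673e-01]), 'dq': array([-0.00097566,  0.00154   , -0.00172446,  0.00016172,  0.00111171,
       -0.00082611]), 'effort': array([-8.18162316e-04, -4.37926841e+01, -2.24557507e+01,  7.13007431e-02,
        3.52735596e-02, -1.18931757e-04]), 'position': array([ 0.18327509, -0.518272  ,  0.23816629]), 'eef_rot': array([-3.14022707e+00, -2.95593132e-04,  3.39802857e-01]), 'ft_force': array([ 0.65820707, -0.02684123,  0.38338885]), 'torque': array([0.00275129, 0.01055056, 0.0284902 ]), 'grip_force': 0.0, 'width': 0.08791362704830805}
{'fx': 510.18892584113735, 'fy': 510.18892584113735, 'cx': 312.6381069134391, 'cy': 241.36565993062044, 'position': array([0.33244674, 0.06527015, 1.45667794]), 'attitude': array([ 0.15657685,  0.00803342, -1.54280353])}
top station [([333.0, 237.0], 0.59)]
top platter_c [([370.0, 236.0], 0.96)]
top tub [([296.0, 228.0], 0.71)]
top key_foot [([366.0, 291.0], 0.92)]Traceback (most recent call last):
  File "<stdin>", line 6, in <module>
ValueError: it knows: detergent, jar, key_foot, mug, platter, station, tub, tube_a, tube_b, tube_c
```

```bash
ls
```

```text
h.py
pics
```

Run:
```python
from h import *
for n in('top','side'):
    s=cam(n);save(s,n+'1.png');print({k:v for k,v in s.items() if k!='img'})
    for k in['station','platter_c','tub','key_foot','tube_a_c','tube_c_c','detergent','mug','jar']:
        try: print(n,k,[(np.round(d['xy'],1).tolist(),round(d['score'],2)) for d in pinpoint(k,n)][:5])
        except Exception as e: print(k,e)
```

```text
{'fx': 510.18892584113735, 'fy': 510.18892584113735, 'cx': 312.6381069134391, 'cy': 241.36565993062044, 'position': array([0.33244674, 0.06527015, 1.45667794]), 'attitude': array([ 0.15657685,  0.00803342, -1.54280353])}
top station [([331.1, 236.4], 0.55)]
top platter_c [([370.2, 236.0], 0.79)]
top tub [([294.2, 227.7], 0.62)]
top key_foot [([363.4, 290.2], 0.78), ([177.7, 292.8], 0.62)]
top tube_a_c [([471.2, 226.1], 0.75)]
top tube_c_c [([464.8, 299.4], 0.68)]
top detergent [([178.0, 295.0], 0.58)]
top mug [([174.4, 241.5], 0.85)]
top jar [([471.3, 198.0], 0.84)]
{'fx': 448.1076303025854, 'fy': 448.1076303025854, 'cx': 324.38256819374647, 'cy': 240.04713083667897, 'position': array([0.37352259, 0.84187322, 0.66171994]), 'attitude': array([ 0.92158603,  0.00602889, -2.93418093])}
side station []
side platter_c [([318.8, 212.6], 0.78)]
side tub [([295.0, 260.2], 0.71)]
side key_foot [([382.4, 235.8], 0.83)]
side tube_a_c [([329.9, 157.5], 0.56)]
side tube_c_c [([398.5, 163.8], 0.64)]
side detergent [([350.6, 435.3], 0.67), ([328.2, 157.5], 0.31)]
side mug [([262.1, 423.8], 0.73)]
side jar [([302.4, 165.9], 0.57)]
```

View pics/top0.png

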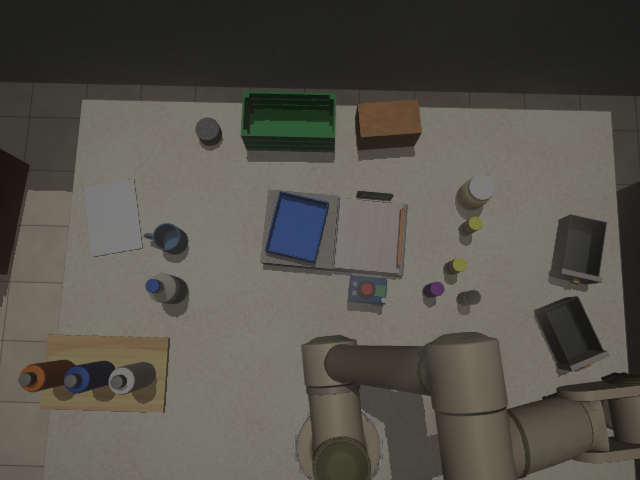

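View pics/side1.png

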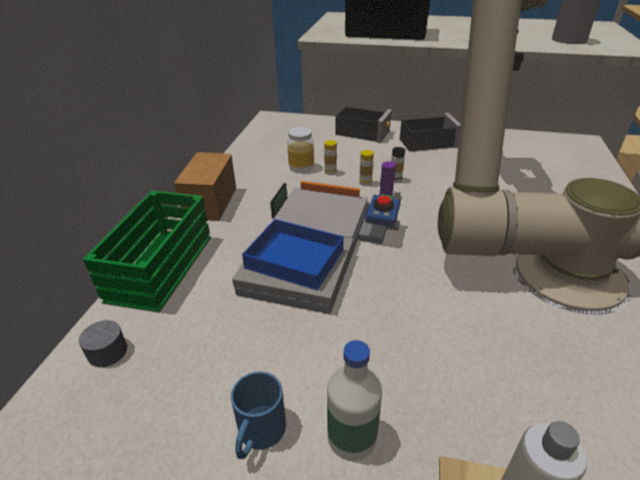

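The top view shows the tub at (298,228), the platter at (370,236) with the orange stop on its right, and the red key at (368,289). The yellow tubes are at (474,224) and (458,266), the black one at (470,298) and a purple look-alike at (434,290). The side view agrees with this.

```bash
cat >> h.py <<'E'
from scipy.optimize import minimize, least_squares
def col(s,lo,hi,roi):
    h=cv2.cvtColor(s['img'],cv2.COLOR_RGB2HSV); m=cv2.inRange(h,np.array(lo),np.array(hi)); o=np.zeros_like(m); x0,y0,x1,y1=roi; o[y0:y1,x0:x1]=m[y0:y1,x0:x1]
    n,l,st,c=cv2.connectedComponentsWithStats(o)
    if n<2: return None,None
    i=1+np.argmax(st[1:,4]); return (l==i),c[i]
def tri(s1,a,s2,b):
    p,d=ray(s1,a);q,e=ray(s2,b)
    t=np.linalg.lstsq(np.c_[d,-e],q-p,rcond=None)[0]; A=p+d*t[0];B=q+e*t[1]; return (A+B)/2,np.linalg.norm(A-B)
def box(x,y,yaw,X,Y,Z):
    c,s_=np.cos(yaw),np.sin(yaw)
    return [[x+c*a-s_*b,y+s_*a+c*b,z] for a in X for b in Y for z in Z]
def hullmask(s,P):
    m=np.zeros((480,640),np.uint8); q=np.array([proj(s,p) for p in P],np.float32)
    cv2.fillConvexPoly(m,np.round(cv2.convexHull(q)*16).astype(np.int32),1,cv2.LINE_8,4); return m>0
def fitbox(views,x0,X,Y,Z):
    def cost(v):
        return sum((hullmask(s,box(*v,X,Y,Z))^m).sum()/m.sum() for s,m in views)
    best=min((minimize(cost,np.array(x0)+d,method='Nelder-Mead',options=dict(initial_simplex=np.array(x0)+d+np.array([[0,0,0],[.015,0,0],[0,.015,0],[0,0,.1]]),xatol=1e-4,fatol=1e-5)) for d in [(0,0,0),(.01,.01,.1),(-.01,-.01,-.1)]),key=lambda r:r.fun)
    return best.x,best.fun
E
python3 - <<'E'
from h import *
t=cam('top');d=cam('side')
for k in['tub','tube_a_c','tube_c_c','station','platter_c']:
    for s,n in((t,'top'),(d,'side')):
        r=regions_of(k,n)
        print(k,n,[(np.round(q['xy']).tolist(),round(q['score'],2),int(q['mask'].sum())) for q in r])
        if r: np.save(f'pics/{k}_{n}.npy',r[0]['mask'])
def T(a,b,name): p,e=tri(t,a,d,b);print(name,p.round(4),round(e,4))
T((370.2,236),(318.8,212.6),'platter');T((363.4,290.2),(382.4,235.8),'keyfoot');T((174.4,241.5),(262.1,423.8),'mug');T((178,295),(350.6,435.3),'det');T((471.3,198),(302.4,165.9),'jar')
T((471.2,226.1),(329.9,157.5),'tubeA');T((464.8,299.4),(398.5,163.8),'tubeC')
# colours
for nm,rt,rs in(('Ya',(462,212,490,238),(320,135,342,158)),('Yb',(445,254,472,280),(356,145,378,168))):
    a,b=col(t,(20,90,60),(38,255,255),rt)[1],col(d,(20,90,60),(38,255,255),rs)[1];print(nm,a,b, tri(t,a,d,b))
a,b=col(t,(0,120,60),(8,255,255),(355,278,382,302))[1],col(d,(0,120,60),(8,255,255),(370,190,398,215))[1];print('key',a,b,tri(t,a,d,b))
print('blue', [col(s,(108,150,40),(125,255,255),r)[0].sum() for s,r in((t,(255,180,340,275)),(d,(235,210,350,290)))])
np.savez('pics/m.npz',bt=col(t,(108,150,40),(125,255,255),(255,180,340,275))[0],bd=col(d,(108,150,40),(125,255,255),(235,210,350,290))[0])
for nm,mt,md in(('net',np.load('pics/tub_top.npy'),np.load('pics/tub_side.npy')),('col',np.load('pics/m.npz')['bt'],np.load('pics/m.npz')['bd'])):
  for vv in([(t,mt)],[(d,md)],[(t,mt),(d,md)]):
    print(nm,fitbox(vv,[.43,.11,0],(-.085,.085),(-.07,.07),(.05,.09)))
print(at_z(t,(333,237),0))
E
```

```text
tub top [([292.0, 227.0], 0.72, 3304)]
tub side [([296.0, 256.0], 0.62, 4729)]
tube_a_c top [([470.0, 227.0], 0.69, 319)]
tube_a_c side [([328.0, 157.0], 0.84, 438)]
tube_c_c top [([468.0, 299.0], 0.79, 292), ([471.0, 224.0], 0.34, 307)]
tube_c_c side [([398.0, 162.0], 0.57, 336)]
station top [([356.0, 245.0], 0.86, 8675)]
station side [([325.0, 220.0], 0.78, 8594)]
platter_c top [([370.0, 238.0], 0.71, 4698)]
platter_c side [([324.0, 207.0], 0.73, 3335), ([328.0, 157.0], 0.73, 435)]
platter [ 0.5812 -0.079   0.0316] 0.0088
keyfoot [ 0.4231 -0.0655 -0.007 ] 0.0051
mug [0.552  0.483  0.0035] 0.0032
det [ 0.4061  0.4658 -0.0106] 0.017
jar [ 0.7041 -0.3774 -0.003 ] 0.0013
tubeA [ 0.6121 -0.3615  0.0427] 0.0029
tubeC [ 0.4058 -0.3363  0.0556] 0.0029
Ya [474.81081081 222.89189189] [330.0990991  144.54054054] (array([ 0.61177838, -0.35834502,  0.08664201]), np.float64(0.0012361912928329076))
Yb [458.98136646 264.36024845] [366.67479675 154.71544715] (array([ 0.49704232, -0.31341631,  0.0866466 ]), np.float64(0.001662727495668351))
key [367.88679245 289.58490566] [383.8        200.27619048] (array([ 0.42304115, -0.0683238 ,  0.09486604]), np.float64(0.003751766290206412))Traceback (most recent call last):
  File "<stdin>", line 15, in <module>
AttributeError: 'NoneType' object has no attribute 'sum'
```

Run:
```python
import cv2
a=cv2.imread('pics/top0.png')[175:315,255:495]
cv2.imwrite('pics/c1.png',cv2.resize(a,None,fx=3.3,fy=3.3,interpolation=cv2.INTER_CUBIC))
```

```text
(no output)
```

View pics/c1.png

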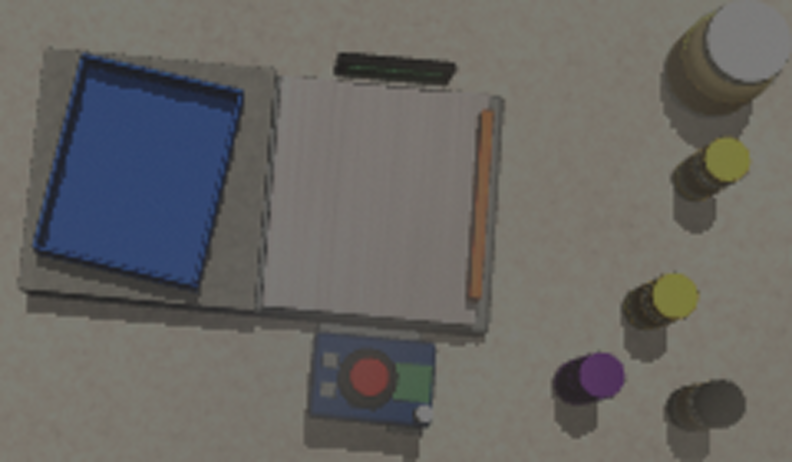

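Crop (scale 3.3, offset 255,175): tub rim corners at (82,55), (244,92), (197,288) and (36,250); ledge corners at (45,50) and (22,290); stop bar at (482,110–298). Next I fit the poses.

```bash
cat > fit.py <<'E'
from h import *
def fit(s,P,uv,x0,off,sc):
    uv=np.array(uv)/sc+off
    def f(v):
        c,q=np.cos(v[2]),np.sin(v[2])
        return (np.array([proj(s,[v[0]+c*a-q*b,v[1]+q*a+c*b,z]) for a,b,z in P])-uv).ravel()
    r=least_squares(f,x0,loss='soft_l1'); return r.x,np.abs(r.fun).reshape(-1,2).round(1).tolist()
E
python3 - <<'E'
from fit import *
t=cam('top')
P=[(.105,.2,.05),(-.105,.2,.05),(.1,-.005,.048),(-.1,-.005,.048),(.08,-.175,.072),(.08,-.185,.072),(-.08,-.175,.072),(-.08,-.185,.072)]
U=[(45,50),(22,290),(281,75),(267,309),(484,110),(494,110),(470,298),(480,298)]
v,e=fit(t,P,U,[.55,0,0],(255,175),3.3);print('station',v.round(4),e)
c,q=np.cos(v[2]),np.sin(v[2])
W=lambda a,b:(v[0]+c*a-q*b,v[1]+q*a+c*b)
print('key',W(-.155,-.095),'plat',W(0,-.095),'home',W(0,-.105),'post',W(-.18,-.141))
w,e=fit(t,[(.085,.07,.09),(.085,-.07,.09),(-.085,-.07,.09),(-.085,.07,.09)],[(82,55),(244,92),(197,288),(36,250)],[.55,.1,0],(255,175),3.3);print('tub',w.round(4),e)
dx,dy=w[0]-v[0],w[1]-v[1];print('tub in st',c*dx+q*dy,-q*dx+c*dy,w[2]-v[2])
for uv,n in(((727,160),'Ya'),((675,296),'Yb'),((722,404),'K'),((602,376),'P')): print(n,at_z(t,(255+uv[0]/3.3,175+uv[1]/3.3),.1).round(4))
for z in(.075,.095,.113): print('keytop',z,at_z(t,(255+371/3.3,175+377/3.3),z).round(4))
E
```

```text
station [ 0.5814  0.0186 -0.0604] [[0.0, 0.1], [0.8, 0.4], [0.3, 0.2], [1.2, 0.6], [0.3, 0.3], [0.3, 0.0], [0.4, 0.0], [1.0, 0.3]]
key (np.float64(0.420951006801718), np.float64(-0.0668717091792526)) plat (np.float64(0.5756683430136257), np.float64(-0.07622830447302956)) home (np.float64(0.5750646917043497), np.float64(-0.08621006809960424)) post (np.float64(0.393219801712612), np.float64(-0.11127869358830632))
tub [ 0.5874  0.1252 -0.2014] [[0.1, 0.2], [0.4, 0.3], [0.6, 0.3], [1.0, 0.2]]
tub in st -0.0004249260724556369 0.1067754314563823 -0.14100221957221917
Ya [ 0.6068 -0.3555  0.1   ]
Yb [ 0.4937 -0.3112  0.1   ]
K [ 0.4079 -0.3473  0.1   ]
P [ 0.4276 -0.2517  0.1   ]
keytop 0.075 [ 0.4233 -0.069   0.075 ]
keytop 0.095 [ 0.422  -0.0671  0.095 ]
keytop 0.113 [ 0.4208 -0.0653  0.113 ]
```

```bash
cat >> h.py <<'E'
ST=(.5814,.0186,-.0604)
def W(a,b,z):
    c,q=np.cos(ST[2]),np.sin(ST[2]); return [ST[0]+c*a-q*b,ST[1]+q*a+c*b,z]
def S(p):
    c,q=np.cos(ST[2]),np.sin(ST[2]); x,y=p[0]-ST[0],p[1]-ST[1]; return np.round([c*x+q*y,-q*x+c*y,p[2]],4)
def rel(p,yaw,frm=None):
    s=state() if frm is None else frm
    M=R.from_euler('xyz',s['eef_rot']); N=R.from_euler('xyz',[np.pi,0,yaw])
    print('travel',M.inv().apply(np.array(p)-s['position']).round(4).tolist(),'rot',(M.inv()*N).as_rotvec().round(4).tolist(),'t',round(s['t'],2))
E
python3 -c "
from h import *
rel(W(0,.225,.2),1.51)"
```

```text
travel [0.642, -0.5809, 0.0388] rot [-0.0, -0.0, -1.1701] t 1.9
```

servo_tool([
  {"travel": [0.642, -0.581, 0.038], "rotation": [0, 0, -1.17], "claw": 0},
  {"travel": [0.642, -0.581, 0.038], "rotation": [0, 0, -1.17], "claw": 0},
  {"travel": [0.642, -0.581, 0.038], "rotation": [0, 0, -1.17], "claw": 0},
  {"travel": [0.642, -0.581, 0.038], "rotation": [0, 0, -1.17], "claw": 0},
  {"travel": [0.642, -0.581, 0.038], "rotation": [0, 0, -1.17], "claw": 0},
  {"travel": [0.642, -0.581, 0.038], "rotation": [0, 0, -1.17], "claw": 0},
  {"travel": [0.642, -0.581, 0.038], "rotation": [0, 0, -1.17], "claw": 0},
  {"travel": [0.642, -0.581, 0.038], "rotation": [0, 0, -1.17], "claw": 0},
])

```text
t: 2.7
position: [0.3738, -0.1651, 0.2214]
eef_rot: [3.141, 0.0, 1.515]
ft_force: [1.0, -1.0, 0.2]
width: 0.0884
grip_force: 0.0
```

```bash
python3 -c "
from h import *
rel(W(0,.225,.2),1.51); print(state()['position'],state()['eef_rot'])"
```

```text
travel [0.42, 0.1981, 0.0214] rot [0.0007, 0.0005, 0.0052] t 2.7
[ 0.37384313 -0.16512324  0.22141691] [3.14089021e+00 4.77567462e-04 1.51515445e+00]
```

servo_tool([
  {"travel": [0.41, 0.195, 0.021], "rotation": [0, 0, 0], "claw": 0},
  {"travel": [0.41, 0.195, 0.021], "rotation": [0, 0, 0], "claw": 0},
  {"travel": [0.41, 0.195, 0.021], "rotation": [0, 0, 0], "claw": 0},
  {"travel": [0.41, 0.195, 0.021], "rotation": [0, 0, 0], "claw": 0},
  {"travel": [0.41, 0.195, 0.021], "rotation": [0, 0, 0], "claw": 0},
  {"travel": [0.41, 0.195, 0.021], "rotation": [0, 0, 0], "claw": 0},
  {"travel": [0.41, 0.195, 0.021], "rotation": [0, 0, 0], "claw": 0},
  {"travel": [0.41, 0.195, 0.021], "rotation": [0, 0, 0], "claw": 0},
])

```text
t: 3.5
position: [0.5673, 0.1849, 0.2027]
eef_rot: [3.141, 0.0, 1.51]
ft_force: [1.2, -0.1, 0.6]
width: 0.0879
grip_force: 0.0
```

servo_tool([
  {"travel": [0, 0, 0], "rotation": [0, 0, 0], "claw": 0},
  {"travel": [0, 0, 0], "rotation": [0, 0, 0], "claw": 0},
])

```text
t: 3.7
position: [0.5665, 0.1834, 0.2021]
eef_rot: [-3.141, 0.0, 1.512]
ft_force: [-1.6, 0.5, 0.3]
width: 0.0883
grip_force: 0.0
```

```bash
python3 -c "
from h import *
rel(W(0,.225,.064),1.51); print(state()['position'],state()['eef_rot'],S(state()['position']))"
```

```text
travel [0.0614, 0.025, 0.1381] rot [-0.0009, 0.0004, 0.0015] t 3.7
[0.56648868 0.18338645 0.20212517] [-3.14069068e+00  3.75202584e-04  1.51152827e+00] [-0.0248  0.1636  0.2021]
```

servo_tool([
  {"travel": [0.031, 0.0125, 0.0], "rotation": [0, 0, 0], "claw": 0},
  {"travel": [0.062, 0.025, 0.0], "rotation": [0, 0, 0], "claw": 0},
  {"travel": [0.062, 0.025, 0.04], "rotation": [0, 0, 0], "claw": 0},
  {"travel": [0.062, 0.025, 0.08], "rotation": [0, 0, 0], "claw": 0},
  {"travel": [0.062, 0.025, 0.115], "rotation": [0, 0, 0], "claw": 0},
  {"travel": [0.062, 0.025, 0.13], "rotation": [0, 0, 0], "claw": 0},
  {"travel": [0.062, 0.025, 0.137], "rotation": [0, 0, 0], "claw": 0},
  {"travel": [0.062, 0.025, 0.137], "rotation": [0, 0, 0], "claw": 0},
])

```text
t: 4.5
position: [0.5953, 0.242, 0.0658]
eef_rot: [-3.141, 0.0, 1.509]
ft_force: [-0.1, 0.7, -0.2]
width: 0.0884
grip_force: 0.0
```

```bash
python3 -c "
from h import *
rel(W(0,.225,.064),1.51); print(state()['position'],state()['eef_rot'],S(state()['position']),state()['ft_force'])"
```

```text
travel [0.0012, -0.0004, 0.0018] rot [-0.0006, 0.0003, -0.0015] t 4.5
[0.59527229 0.24201809 0.06575768] [-3.14098353e+00  2.53440764e-04  1.50851820e+00] [0.0004 0.2238 0.0658] [-0.09492692  0.73846633 -0.18821268]
```

servo_tool([
  {"travel": [-0.008, 0, 0], "rotation": [0, 0, 0], "claw": 0},
  {"travel": [-0.016, 0, 0], "rotation": [0, 0, 0], "claw": 0},
  {"travel": [-0.024, 0, 0], "rotation": [0, 0, 0], "claw": 0},
  {"travel": [-0.032, 0, 0], "rotation": [0, 0, 0], "claw": 0},
  {"travel": [-0.04, 0, 0], "rotation": [0, 0, 0], "claw": 0},
  {"travel": [-0.048, 0, 0], "rotation": [0, 0, 0], "claw": 0},
  {"travel": [-0.056, 0, 0], "rotation": [0, 0, 0], "claw": 0},
  {"travel": [-0.064, 0, 0], "rotation": [0, 0, 0], "claw": 0},
])

```text
t: 5.3
position: [0.5917, 0.1786, 0.0658]
eef_rot: [3.141, -0.0, 1.51]
ft_force: [-0.2, 3.9, 1.2]
width: 0.0879
grip_force: 2.0
```

servo_tool([
  {"travel": [-0.008, 0, 0], "rotation": [0, 0, 0], "claw": 0},
  {"travel": [-0.016, 0, 0], "rotation": [0, 0, 0], "claw": 0},
  {"travel": [-0.024, 0, 0], "rotation": [0, 0, 0], "claw": 0},
  {"travel": [-0.032, 0, 0], "rotation": [0, 0, 0], "claw": 0},
  {"travel": [-0.04, 0, 0], "rotation": [0, 0, 0], "claw": 0},
  {"travel": [-0.048, 0, 0], "rotation": [0, 0, 0], "claw": 0},
  {"travel": [-0.056, 0, 0], "rotation": [0, 0, 0], "claw": 0},
  {"travel": [-0.064, 0, 0], "rotation": [0, 0, 0], "claw": 0},
])

```text
t: 6.1
position: [0.5875, 0.1147, 0.0658]
eef_rot: [3.141, -0.0, 1.51]
ft_force: [0.5, 3.7, 2.6]
width: 0.0881
grip_force: 2.2
```

```bash
python3 -c "
from h import *
s=state();rel(W(0,-.026,.064),1.51); print(S(s['position']),s['eef_rot'],s['ft_force'])
t=cam('top');cv2.imwrite('pics/c2.png',cv2.cvtColor(cv2.resize(t['img'][165:315,255:495],None,fx=3.3,fy=3.3,interpolation=cv2.INTER_CUBIC),4))"
```

```text
travel [-0.1223, -0.0002, 0.0018] rot [0.0002, -0.0001, -0.0001] t 6.1
[0.0003 0.0963 0.0658] [ 3.14143697e+00 -5.26929942e-05  1.50986870e+00] [0.46326684 3.65204586 2.58891361]
```

View pics/c2.png

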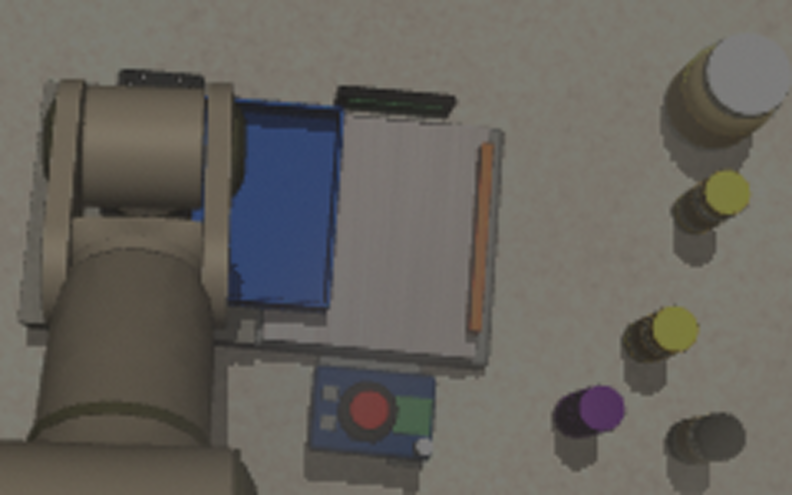

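The tub is square to the station. Its leading rim corners are at crop (343,108) and (330,307). I'll check the sideways offset.

```bash
python3 -c "
from h import *
t=cam('top')
for uv in((343,108),(330,307)): print(S(at_z(t,(255+uv[0]/3.3,165+uv[1]/3.3),.09)))"
```

```text
[ 0.0946 -0.0545  0.09  ]
[-0.0727 -0.0563  0.09  ]
```

servo_tool([
  {"travel": [-0.01, -0.001, 0], "rotation": [0, 0, 0], "claw": 0},
  {"travel": [-0.02, -0.0025, 0], "rotation": [0, 0, 0], "claw": 0},
  {"travel": [-0.03, -0.004, 0], "rotation": [0, 0, 0], "claw": 0},
  {"travel": [-0.04, -0.0055, 0], "rotation": [0, 0, 0], "claw": 0},
  {"travel": [-0.05, -0.007, 0], "rotation": [0, 0, 0], "claw": 0},
  {"travel": [-0.06, -0.0085, 0], "rotation": [0, 0, 0], "claw": 0},
  {"travel": [-0.07, -0.01, 0], "rotation": [0, 0, 0], "claw": 0},
  {"travel": [-0.08, -0.011, 0], "rotation": [0, 0, 0], "claw": 0},
])

```text
t: 7.0
position: [0.5712, 0.0352, 0.0655]
eef_rot: [-3.141, 0.0, 1.51]
ft_force: [0.6, 3.7, -0.0]
width: 0.0882
grip_force: 1.4
```

servo_tool([
  {"travel": [-0.008, 0, 0], "rotation": [0, 0, 0], "claw": 0},
  {"travel": [-0.015, 0, 0], "rotation": [0, 0, 0], "claw": 0},
  {"travel": [-0.02, 0, 0], "rotation": [0, 0, 0], "claw": 0},
  {"travel": [-0.025, 0, 0], "rotation": [0, 0, 0], "claw": 0},
  {"travel": [-0.03, 0, 0], "rotation": [0, 0, 0], "claw": 0},
  {"travel": [-0.032, 0, 0], "rotation": [0, 0, 0], "claw": 0},
  {"travel": [-0.034, 0, 0], "rotation": [0, 0, 0], "claw": 0},
])

```text
t: 7.7
position: [0.5696, 0.0021, 0.0657]
eef_rot: [-3.142, -0.0, 1.51]
ft_force: [-0.3, 1.9, -0.6]
width: 0.0884
grip_force: 0.9
```

```bash
python3 -c "
from h import *
s=state(); print(S(s['position']),s['eef_rot'],s['ft_force'])
t=cam('top');cv2.imwrite('pics/c3.png',cv2.cvtColor(cv2.resize(t['img'][165:315,255:495],None,fx=3.3,fy=3.3,interpolation=cv2.INTER_CUBIC),4))"
```

```text
[-0.0108 -0.0172  0.0657] [-3.14156584e+00 -1.13422494e-05  1.50982937e+00] [-0.27204101  1.88068324 -0.64195628]
```

View pics/c3.png

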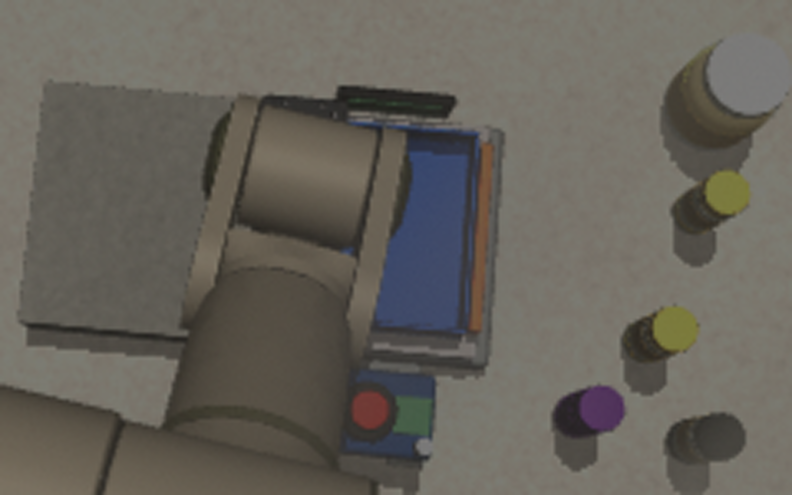

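The tub has a few mm left to the bar (leading rim x≈473, bar x≈480) and is now centred sideways. I'll creep it in.

servo_tool([
  {"travel": [-0.002, 0, 0], "rotation": [0, 0, 0], "claw": 0},
  {"travel": [-0.004, 0, 0], "rotation": [0, 0, 0], "claw": 0},
  {"travel": [-0.006, 0, 0], "rotation": [0, 0, 0], "claw": 0},
  {"travel": [-0.007, 0, 0], "rotation": [0, 0, 0], "claw": 0},
  {"travel": [-0.007, 0, 0], "rotation": [0, 0, 0], "claw": 0},
])

```text
t: 8.25
position: [0.5697, -0.002, 0.066]
eef_rot: [3.14, -0.005, 1.509]
ft_force: [4.7, 18.1, 1.3]
width: 0.0882
grip_force: 9.2
```

servo_tool([
  {"travel": [-0.001, 0, 0], "rotation": [0, 0, 0], "claw": 0},
  {"travel": [-0.002, 0, 0], "rotation": [0, 0, 0], "claw": 0},
  {"travel": [-0.002, 0, 0], "rotation": [0, 0, 0], "claw": 0},
])

```text
t: 8.55
position: [0.5698, -0.0022, 0.0661]
eef_rot: [3.14, -0.009, 1.508]
ft_force: [7.1, 29.3, 0.9]
width: 0.0882
grip_force: 14.4
```

servo_tool([
  {"travel": [0.006, 0, 0], "rotation": [0, 0, 0], "claw": 0},
  {"travel": [0.02, 0, 0], "rotation": [0, 0, 0], "claw": 0},
  {"travel": [0.04, 0, 0], "rotation": [0, 0, 0], "claw": 0},
  {"travel": [0.05, 0, -0.04], "rotation": [0, 0, 0], "claw": 0.5},
  {"travel": [0.05, 0, -0.09], "rotation": [0, 0, 0], "claw": 1},
  {"travel": [0.05, 0, -0.13], "rotation": [0, 0, 0], "claw": 1},
])

```text
t: 9.15
position: [0.5722, 0.0437, 0.1983]
eef_rot: [3.14, 0.001, 1.51]
ft_force: [0.6, -0.7, 0.1]
width: 0.0661
grip_force: 0.0
```

```bash
python3 -c "
from h import *
s=state(); print(S(s['position']),s['eef_rot'],s['ft_force'])
rel(W(-.155,-.095,.17),1.51)
t=cam('top');cv2.imwrite('pics/c4.png',cv2.cvtColor(cv2.resize(t['img'][165:315,255:495],None,fx=3.3,fy=3.3,interpolation=cv2.INTER_CUBIC),4))"
```

```text
[-0.0107  0.0245  0.1983] [3.13999139e+00 7.59677086e-04 1.51037009e+00] [ 0.56935337 -0.65430978  0.08859983]
travel [-0.1195, -0.1443, 0.0282] rot [0.0016, 0.0008, 0.0004] t 9.15
```

View pics/c4.png

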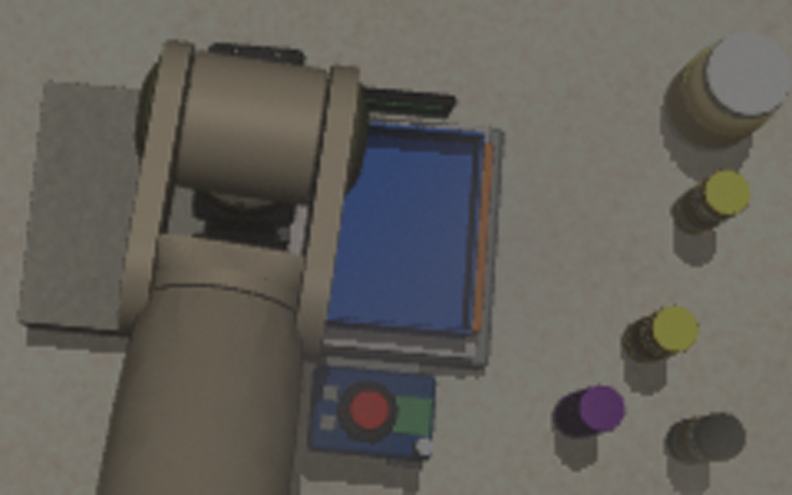

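The tub is home against the bar (rim corners (487,130) and (475,332)). Next I go above the key with the fingers shut.

servo_tool([
  {"travel": [-0.04, -0.03, 0], "rotation": [0, 0, 0], "claw": 1},
  {"travel": [-0.08, -0.06, 0], "rotation": [0, 0, 0], "claw": 1},
  {"travel": [-0.1, -0.1, 0], "rotation": [0, 0, 0], "claw": 1},
  {"travel": [-0.118, -0.143, 0], "rotation": [0, 0, 0], "claw": 1},
  {"travel": [-0.118, -0.143, 0.03], "rotation": [0, 0, 0], "claw": 1},
  {"travel": [-0.118, -0.143, 0.06], "rotation": [0, 0, 0], "claw": 1},
  {"travel": [-0.118, -0.143, 0.068], "rotation": [0, 0, 0], "claw": 1},
  {"travel": [-0.118, -0.143, 0.068], "rotation": [0, 0, 0], "claw": 1},
])

```text
t: 10.0
position: [0.422, -0.0658, 0.1273]
eef_rot: [-3.14, -0.0, 1.51]
ft_force: [0.1, -0.1, 1.0]
width: 0.0005
grip_force: 0.0
```

```bash
python3 -c "
from h import *
s=state(); print(S(s['position']),s['eef_rot'],s['ft_force'],s['width'])
rel(W(-.155,-.095,.12),1.51)"
```

```text
[-0.154  -0.0938  0.1273] [-3.13963126e+00 -4.71272266e-04  1.50996806e+00] [ 0.09153785 -0.10477752  1.02052337] 0.0005238680793601927
travel [-0.0012, -0.001, 0.0073] rot [-0.002, -0.0005, -0.0] t 10.0
```

servo_tool([
  {"travel": [-0.001, -0.001, 0.004], "rotation": [0, 0, 0], "claw": 1},
  {"travel": [-0.001, -0.001, 0.008], "rotation": [0, 0, 0], "claw": 1},
  {"travel": [-0.001, -0.001, 0.012], "rotation": [0, 0, 0], "claw": 1},
  {"travel": [-0.001, -0.001, 0.015], "rotation": [0, 0, 0], "claw": 1},
  {"travel": [-0.001, -0.001, 0.018], "rotation": [0, 0, 0], "claw": 1},
  {"travel": [-0.001, -0.001, 0.018], "rotation": [0, 0, 0], "claw": 1},
])

```text
t: 10.6
position: [0.421, -0.0668, 0.1095]
eef_rot: [-3.141, -0.0, 1.51]
ft_force: [0.0, -0.1, 0.0]
width: 0.0005
grip_force: 0.0
```

servo_tool([
  {"travel": [0, 0, 0.002], "rotation": [0, 0, 0], "claw": 1},
  {"travel": [0, 0, 0.004], "rotation": [0, 0, 0], "claw": 1},
  {"travel": [0, 0, 0.004], "rotation": [0, 0, 0], "claw": 1},
])

```text
t: 10.9
position: [0.4212, -0.0669, 0.1057]
eef_rot: [3.141, 0.0, 1.51]
ft_force: [-0.2, 0.0, 1.7]
width: 0.0003
grip_force: 0.9
```

servo_tool([
  {"travel": [0, 0, 0.002], "rotation": [0, 0, 0], "claw": 1},
  {"travel": [0, 0, 0.002], "rotation": [0, 0, 0], "claw": 1},
])

```text
t: 11.1
position: [0.4212, -0.0669, 0.1037]
eef_rot: [3.141, 0.0, 1.51]
ft_force: [0.0, -0.0, 3.9]
width: 0.0002
grip_force: 1.6
```

```bash
python3 -c "
from h import *
s=state(); print(s['position'],s['ft_force'],s['torque'])"
```

```text
[ 0.42118802 -0.06689204  0.10374042] [ 0.0241145  -0.04672551  3.8896097 ] [-0.07597325 -0.03204831  0.01148119]
```

servo_tool([
  {"travel": [0, 0, 0.002], "rotation": [0, 0, 0], "claw": 1},
  {"travel": [0, 0, 0.003], "rotation": [0, 0, 0], "claw": 1},
  {"travel": [0, 0, 0.003], "rotation": [0, 0, 0], "claw": 1},
])

```text
t: 11.4
position: [0.4212, -0.0669, 0.1008]
eef_rot: [3.141, 0.0, 1.51]
ft_force: [0.4, -0.4, 4.8]
width: 0.0009
grip_force: 2.6
```

servo_tool([
  {"travel": [0, 0, 0.001], "rotation": [0, 0, 0], "claw": 1},
  {"travel": [0, 0, 0.0015], "rotation": [0, 0, 0], "claw": 1},
  {"travel": [0, 0, 0.0015], "rotation": [0, 0, 0], "claw": 1},
])

```text
t: 11.7
position: [0.4213, -0.0669, 0.0999]
eef_rot: [3.141, 0.0, 1.51]
ft_force: [-2.4, 0.6, 12.4]
width: 0.0003
grip_force: 6.3
```

servo_tool([
  {"travel": [0, 0, 0], "rotation": [0, 0, 0], "claw": 1},
  {"travel": [0, 0, 0], "rotation": [0, 0, 0], "claw": 1},
  {"travel": [0, 0, 0], "rotation": [0, 0, 0], "claw": 1},
  {"travel": [0, 0, 0], "rotation": [0, 0, 0], "claw": 1},
  {"travel": [0, 0, 0], "rotation": [0, 0, 0], "claw": 1},
  {"travel": [0, 0, 0], "rotation": [0, 0, 0], "claw": 1},
  {"travel": [0, 0, 0], "rotation": [0, 0, 0], "claw": 1},
  {"travel": [0, 0, 0], "rotation": [0, 0, 0], "claw": 1},
])

```text
t: 12.5
position: [0.4212, -0.0669, 0.0998]
eef_rot: [3.141, 0.0, 1.51]
ft_force: [-3.2, 1.7, 12.9]
width: 0.0007
grip_force: 6.3
```

servo_tool([
  {"travel": [0, 0, 0], "rotation": [0, 0, 0], "claw": 1},
  {"travel": [0, 0, 0], "rotation": [0, 0, 0], "claw": 1},
  {"travel": [0, 0, -0.01], "rotation": [0, 0, 0], "claw": 1},
  {"travel": [0, 0, -0.04], "rotation": [0, 0, 0], "claw": 1},
  {"travel": [0, 0, -0.08], "rotation": [0, 0, 0], "claw": 1},
  {"travel": [0, 0, -0.12], "rotation": [0, 0, 0], "claw": 0.3},
  {"travel": [0, 0, -0.12], "rotation": [0, 0, 0], "claw": 0.3},
])

```text
t: 13.2
position: [0.4226, -0.0675, 0.2231]
eef_rot: [3.134, 0.003, 1.51]
ft_force: [0.2, 0.2, -1.4]
width: 0.0145
grip_force: 0.0
```

Run:
```python
from h import *
rel([.609,-.357,.2],-.06)
t=cam('top');d=cam('side')
def cyl(x,y): return [[x+.019*np.cos(a),y+.019*np.sin(a),z] for a in np.linspace(0,6.28,24) for z in(0,.1)]
for n,P in(('A',(.609,-.357)),('B',(.4955,-.3125))):
    vs=[]
    for s,c in((t,'top'),(d,'side')):
        u=proj(s,[*P,.05])
        r=[q for q in regions_of('tube_a',c)+regions_of('tube_b',c)+regions_of('tube_c',c) if np.hypot(*(np.array(q['xy'])-u))<8]
        if r: vs.append((s,r[0]['mask']))
    f=lambda v:sum((hullmask(s,cyl(*v))^m).sum()/m.sum() for s,m in vs)
    r=minimize(f,P,method='Nelder-Mead',options=dict(initial_simplex=np.array(P)+[[0,0],[.01,0],[0,.01]]))
    print(n,len(vs),r.x.round(4),r.fun)
```

```text
travel [-0.2776, 0.2034, 0.0256] rot [0.0086, -0.0038, 1.5699] t 13.2Traceback (most recent call last):
  File "<stdin>", line 9, in <module>
ValueError: it knows: detergent, jar, key_foot, mug, platter, station, tare, tub, tube_a, tube_b, tube_c
```

servo_tool([
  {"travel": [-0.277, 0.203, 0.024], "rotation": [0, 0, 1.57], "claw": 0.3},
  {"travel": [-0.277, 0.203, 0.024], "rotation": [0, 0, 1.57], "claw": 0.3},
  {"travel": [-0.277, 0.203, 0.024], "rotation": [0, 0, 1.57], "claw": 0.3},
  {"travel": [-0.277, 0.203, 0.024], "rotation": [0, 0, 1.57], "claw": 0.3},
  {"travel": [-0.277, 0.203, 0.024], "rotation": [0, 0, 1.57], "claw": 0.3},
  {"travel": [-0.277, 0.203, 0.024], "rotation": [0, 0, 1.57], "claw": 0.3},
  {"travel": [-0.277, 0.203, 0.024], "rotation": [0, 0, 1.57], "claw": 0.3},
  {"travel": [-0.277, 0.203, 0.024], "rotation": [0, 0, 1.57], "claw": 0.3},
])

```text
t: 14.1
position: [0.6073, -0.3596, 0.1891]
eef_rot: [-3.137, 0.004, 0.3]
ft_force: [-0.5, 1.0, -0.9]
width: 0.0618
grip_force: 0.0
```

Run:
```python
from h import *
rel([.609,-.357,.2],-.06)
d=cam('side')
def cyl(x,y): return [[x+.019*np.cos(a),y+.019*np.sin(a),z] for a in np.linspace(0,6.28,24) for z in(0,.1)]
t=cam('top')
for n,P in(('A',(.609,-.357)),('B',(.4955,-.3125))):
    vs=[]
    for s,c in((t,'top'),(d,'side')):
        u=proj(s,[*P,.05])
        r=[q for k in('tube_a_c','tube_b_c','tube_c_c') for q in regions_of(k,c)  if np.hypot(*(np.array(q['xy'])-u))<8]
        if r: vs.append((s,r[0]['mask']))
    if not vs: print(n,'none');continue
    f=lambda v:sum((hullmask(s,cyl(*v))^m).sum()/m.sum() for s,m in vs)
    r=minimize(f,P,method='Nelder-Mead',options=dict(initial_simplex=np.array(P)+[[0,0],[.01,0],[0,.01]]))
    print(n,len(vs),r.x.round(4),r.fun)
rel([.609,-.357,.2],-.06)
```

```text
travel [0.0024, -0.002, -0.0109] rot [-0.0041, 0.0044, 0.3605] t 14.1
A 1 [ 0.6107 -0.3479] 0.04708520179372197
B 1 [ 0.4955 -0.3047] 0.08024691358024691
travel [0.0017, 0.002, -0.0046] rot [0.0001, -0.0001, 0.3702] t 14.8
```

servo_tool([
  {"travel": [0.002, -0.001, 0], "rotation": [0, 0, 0.15], "claw": 0.2},
  {"travel": [0.002, -0.001, 0], "rotation": [0, 0, 0.3], "claw": 0.2},
  {"travel": [0.002, -0.001, 0], "rotation": [0, 0, 0.37], "claw": 0.2},
  {"travel": [0.002, -0.001, 0.04], "rotation": [0, 0, 0.37], "claw": 0.2},
  {"travel": [0.002, -0.001, 0.07], "rotation": [0, 0, 0.37], "claw": 0.2},
  {"travel": [0.002, -0.001, 0.07], "rotation": [0, 0, 0.37], "claw": 0.2},
])

```text
t: 15.4
position: [0.6069, -0.353, 0.1208]
eef_rot: [-3.137, 0.007, -0.06]
ft_force: [0.3, 0.5, -0.5]
width: 0.0705
grip_force: 0.0
```

Run:
```python
from h import *
s=state();print(s['position'],s['eef_rot'],s['width'])
rel([.609,-.354,.06],-.06)
d=cam('side');cv2.imwrite('pics/c5.png',cv2.cvtColor(cv2.resize(d['img'][70:230,250:450],None,fx=3.5,fy=3.5,interpolation=cv2.INTER_CUBIC),4))
```

```text
[ 0.60692903 -0.3529734   0.12083565] [-3.13659236  0.00676827 -0.06002111] 0.07054667321734728
travel [0.0025, 0.0012, 0.0608] rot [-0.005, 0.0068, -0.0] t 15.4
```

View pics/c5.png

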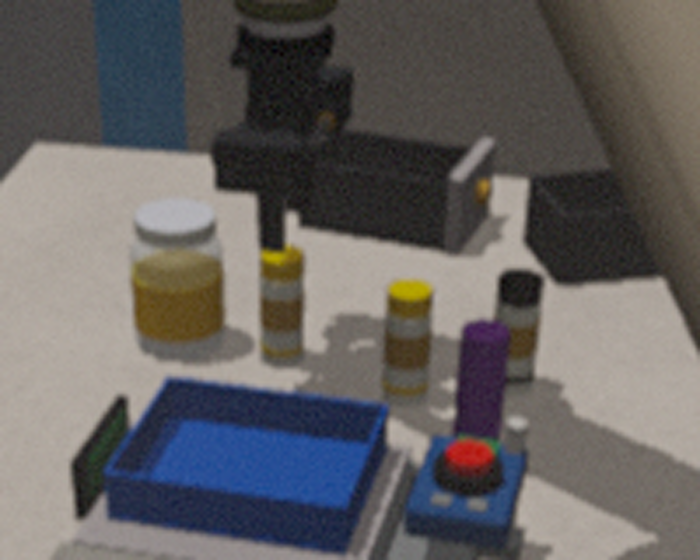

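Side view: the gripper finger is at crop (273,220), slightly left of tube A's axis (282). The tub sits home and level. I'll check that offset numerically.

Run:
```python
from h import *
d=cam('side');t=cam('top')
p=lambda P:((np.array(proj(d,P))-[250,70])*3.5).round(1)
print('finger near tip',p([.6069+.0025,-.353+.043,.121]), 'tubeA top',p([.609,-.354,.1]),'bot',p([.609,-.354,0]),'B',p([.495,-.31,.1]),p([.495,-.31,0]))
c=(t['cx'],)
for nm,a,b in(('A',(475.3,223.5),(250+282/3.5,70+253/3.5)),('B',(459.5,264.7),(250+410/3.5,70+289/3.5))): print(nm,tri(t,a,d,b))
```

```text
finger near tip [272.3 247.4] tubeA top [283.3 248.7] bot [283.  355.1] B [412.2 283.6] [406.  392.7]
A (array([ 0.60935255, -0.35717795,  0.0944033 ]), np.float64(0.0028135685471475337))
B (array([ 0.49566531, -0.3128475 ,  0.09362947]), np.float64(0.002331020310389291))
```

servo_tool([
  {"travel": [0.003, 0.002, 0.03], "rotation": [-0.005, 0.007, 0], "claw": 0.2},
  {"travel": [0.003, 0.002, 0.05], "rotation": [-0.005, 0.007, 0], "claw": 0.2},
  {"travel": [0.003, 0.002, 0.061], "rotation": [-0.005, 0.007, 0], "claw": 0.2},
  {"travel": [0.003, 0.002, 0.061], "rotation": [-0.005, 0.007, 0], "claw": 0.5},
  {"travel": [0.003, 0.002, 0.061], "rotation": [-0.005, 0.007, 0], "claw": 0.8},
  {"travel": [0.003, 0.002, 0.061], "rotation": [-0.005, 0.007, 0], "claw": 1},
  {"travel": [0.003, 0.002, 0.061], "rotation": [-0.005, 0.007, 0], "claw": 1},
  {"travel": [0.003, 0.002, 0.061], "rotation": [-0.005, 0.007, 0], "claw": 1},
], squeeze=20)

```text
t: 16.35
position: [0.6117, -0.3563, 0.0653]
eef_rot: [3.136, -0.008, -0.06]
ft_force: [0.4, 1.8, 2.9]
width: 0.0379
grip_force: 20.0
```

Run:
```python
from h import *
s=state();print(s['position'],s['eef_rot'],s['width'],s['grip_force'],s['ft_force'])
rel(W(.04,-.105,.19),-.06)
```

```text
[ 0.61169362 -0.35625463  0.06526418] [ 3.13624759 -0.00833231 -0.06007601] 0.03786761576421503 19.955653746292228 [0.37149032 1.83155698 2.9081599 ]
travel [-0.0117, -0.2667, -0.1263] rot [0.0053, -0.0083, -0.0001] t 16.35
```

servo_tool([
  {"travel": [0, 0, -0.03], "rotation": [0.005, -0.008, 0], "claw": 1},
  {"travel": [0, 0, -0.07], "rotation": [0.005, -0.008, 0], "claw": 1},
  {"travel": [0, 0, -0.11], "rotation": [0.005, -0.008, 0], "claw": 1},
  {"travel": [-0.002, -0.03, -0.127], "rotation": [0.005, -0.008, 0], "claw": 1},
  {"travel": [-0.004, -0.07, -0.127], "rotation": [0.005, -0.008, 0], "claw": 1},
  {"travel": [-0.006, -0.11, -0.127], "rotation": [0.005, -0.008, 0], "claw": 1},
  {"travel": [-0.008, -0.155, -0.127], "rotation": [0.005, -0.008, 0], "claw": 1},
  {"travel": [-0.01, -0.2, -0.127], "rotation": [0.005, -0.008, 0], "claw": 1},
])

```text
t: 17.15
position: [0.612, -0.1538, 0.1899]
eef_rot: [-3.141, 0.002, -0.061]
ft_force: [0.1, -0.0, -3.8]
width: 0.0376
grip_force: 19.9
```

servo_tool([
  {"travel": [-0.001, -0.03, 0], "rotation": [0, 0, 0], "claw": 1},
  {"travel": [-0.002, -0.05, 0], "rotation": [0, 0, 0], "claw": 1},
  {"travel": [-0.002, -0.064, 0], "rotation": [0, 0, 0], "claw": 1},
  {"travel": [-0.002, -0.066, 0], "rotation": [0, 0, 0], "claw": 1},
  {"travel": [-0.002, -0.066, 0], "rotation": [0, 0, 0], "claw": 1},
])

```text
t: 17.65
position: [0.6146, -0.0899, 0.19]
eef_rot: [3.141, 0.001, -0.06]
ft_force: [-0.1, 0.3, -2.9]
width: 0.0372
grip_force: 19.9
```

Run:
```python
from h import *
s=state();print(s['position'],s['eef_rot'],s['width'],s['grip_force'],s['ft_force'])
rel(W(.04,-.105,.116),-.06)
t=cam('top');d=cam('side')
a=cv2.resize(d['img'][90:250,240:430],None,fx=2.5,fy=2.5);b=cv2.resize(t['img'][165:295,320:480],(0,0),fx=2,fy=2)
c=np.zeros((400,800,3),np.uint8);c[:400,:475]=a;c[:260,480:800]=b;cv2.imwrite('pics/c6.png',c[:,:,::-1])
```

```text
[ 0.61455144 -0.08986556  0.19002487] [ 3.14125503e+00  1.13424497e-03 -6.02609719e-02] 0.03716790711515334 19.913966955500655 [-0.09690345  0.32759967 -2.85713071]
travel [0.0004, -0.0013, 0.074] rot [0.0003, 0.0011, -0.0003] t 17.65
```

View pics/c6.png

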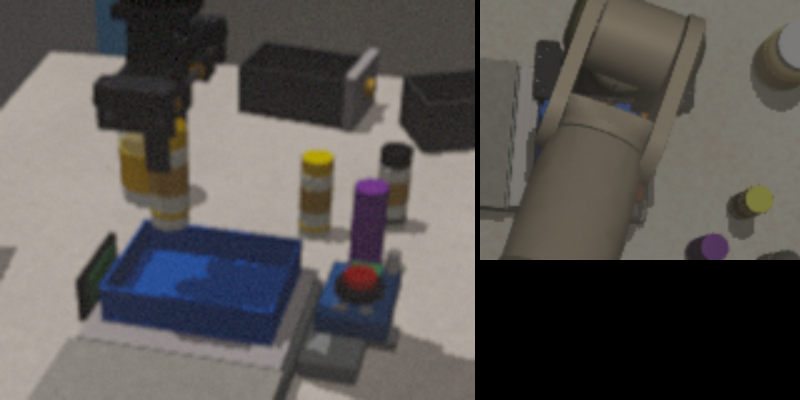

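Tube A is held upright at left crop (170,180), above the tub (tub around (205,285)). Lowering it.

servo_tool([
  {"travel": [0, 0, 0.025], "rotation": [0, 0, 0], "claw": 1},
  {"travel": [0, 0, 0.05], "rotation": [0, 0, 0], "claw": 1},
  {"travel": [0, 0, 0.066], "rotation": [0, 0, 0], "claw": 1},
  {"travel": [0, 0, 0.071], "rotation": [0, 0, 0], "claw": 1},
  {"travel": [0, 0, 0.071], "rotation": [0, 0, 0], "claw": 1},
])

```text
t: 18.25
position: [0.6144, -0.0902, 0.1188]
eef_rot: [-3.141, 0.002, -0.061]
ft_force: [-0.3, -0.1, -1.9]
width: 0.0373
grip_force: 19.9
```

servo_tool([
  {"travel": [0, 0, 0.002], "rotation": [0, 0, 0], "claw": 1},
  {"travel": [0, 0, 0.002], "rotation": [0, 0, 0], "claw": 1},
])

```text
t: 18.45
position: [0.6147, -0.0897, 0.1179]
eef_rot: [3.141, -0.0, -0.06]
ft_force: [-0.6, 1.0, -1.7]
width: 0.0372
grip_force: 19.9
```

servo_tool([
  {"travel": [0, 0, 0.002], "rotation": [0, 0, 0], "claw": 1},
  {"travel": [0, 0, 0.002], "rotation": [0, 0, 0], "claw": 1},
])

```text
t: 18.65
position: [0.6147, -0.0895, 0.1157]
eef_rot: [3.141, -0.0, -0.06]
ft_force: [-0.7, -1.1, -1.6]
width: 0.0376
grip_force: 19.9
```

servo_tool([
  {"travel": [0, 0, 0.0015], "rotation": [0, 0, 0], "claw": 1},
  {"travel": [0, 0, 0.0015], "rotation": [0, 0, 0], "claw": 1},
])

```text
t: 18.85
position: [0.6148, -0.0895, 0.1145]
eef_rot: [3.141, -0.001, -0.06]
ft_force: [0.2, 0.3, 5.1]
width: 0.0373
grip_force: 19.9
```

servo_tool([
  {"travel": [0, 0, -0.001], "rotation": [0, 0, 0], "claw": 0.5},
  {"travel": [0, 0, -0.001], "rotation": [0, 0, 0], "claw": 0.3},
  {"travel": [0, 0, -0.001], "rotation": [0, 0, 0], "claw": 0.2},
  {"travel": [0, 0, -0.001], "rotation": [0, 0, 0], "claw": 0.2},
  {"travel": [0, 0, -0.02], "rotation": [0, 0, 0], "claw": 0.2},
  {"travel": [0, 0, -0.05], "rotation": [0, 0, 0], "claw": 0.2},
  {"travel": [0, 0, -0.08], "rotation": [0, 0, 0], "claw": 0.2},
])

```text
t: 19.55
position: [0.6142, -0.0894, 0.1942]
eef_rot: [-3.141, 0.002, -0.06]
ft_force: [0.2, 0.2, 0.6]
width: 0.0703
grip_force: 0.0
```

Run:
```python
from h import *
s=state();print(s['position'],s['eef_rot'],s['width'])
rel([.496,-.312,.2],-.06)
```

```text
[ 0.61424597 -0.08935161  0.19422317] [-3.14120614e+00  2.26627380e-03 -6.03043230e-02] 0.07029924017431177
travel [-0.1046, 0.2294, -0.0056] rot [-0.0004, 0.0023, -0.0003] t 19.55
```

servo_tool([
  {"travel": [-0.02, 0.045, 0], "rotation": [0, 0, 0], "claw": 0.2},
  {"travel": [-0.04, 0.09, 0], "rotation": [0, 0, 0], "claw": 0.2},
  {"travel": [-0.06, 0.135, 0], "rotation": [0, 0, 0], "claw": 0.2},
  {"travel": [-0.08, 0.18, 0], "rotation": [0, 0, 0], "claw": 0.2},
  {"travel": [-0.1, 0.22, 0], "rotation": [0, 0, 0], "claw": 0.2},
  {"travel": [-0.105, 0.229, 0], "rotation": [0, 0, 0], "claw": 0.2},
  {"travel": [-0.105, 0.229, 0.03], "rotation": [0, 0, 0], "claw": 0.2},
  {"travel": [-0.105, 0.229, 0.07], "rotation": [0, 0, 0], "claw": 0.2},
])

```text
t: 20.35
position: [0.4966, -0.3122, 0.1245]
eef_rot: [3.139, -0.003, -0.061]
ft_force: [0.2, -0.5, -0.6]
width: 0.0703
grip_force: 0.0
```

Run:
```python
from h import *
s=state();print(s['position'],s['eef_rot'],s['width'])
rel([.496,-.312,.062],-.06)
```

```text
[ 0.49656335 -0.3122355   0.12450695] [ 3.13886698e+00 -2.71428712e-03 -6.08697867e-02] 0.07033130759703758
travel [-0.0007, -0.0004, 0.0625] rot [0.0027, -0.0027, -0.0009] t 20.35
```

servo_tool([
  {"travel": [0, 0, 0.03], "rotation": [0, 0, 0], "claw": 0.2},
  {"travel": [0, 0, 0.05], "rotation": [0, 0, 0], "claw": 0.2},
  {"travel": [0, 0, 0.06], "rotation": [0, 0, 0], "claw": 0.2},
  {"travel": [0, 0, 0.06], "rotation": [0, 0, 0], "claw": 0.5},
  {"travel": [0, 0, 0.06], "rotation": [0, 0, 0], "claw": 0.8},
  {"travel": [0, 0, 0.06], "rotation": [0, 0, 0], "claw": 1},
  {"travel": [0, 0, 0.06], "rotation": [0, 0, 0], "claw": 1},
  {"travel": [0, 0, 0.06], "rotation": [0, 0, 0], "claw": 1},
], squeeze=20)

```text
t: 21.15
position: [0.496, -0.3116, 0.0646]
eef_rot: [3.141, -0.0, -0.06]
ft_force: [-0.3, 2.1, 2.8]
width: 0.0375
grip_force: 20.0
```

Run:
```python
from h import *
s=state();print(s['position'],s['eef_rot'],s['width'],s['grip_force'],s['ft_force'])
rel(W(-.04,-.105,.19),-.06)
```

```text
[ 0.49604557 -0.31163942  0.06458179] [ 3.14119448e+00 -1.03579889e-04 -6.02560035e-02] 0.037498152435397294 19.978290185099468 [-0.30887041  2.05734832  2.84699287]
travel [0.0253, -0.2297, -0.1255] rot [0.0004, -0.0001, -0.0003] t 21.15
```

servo_tool([
  {"travel": [0, 0, -0.03], "rotation": [0, 0, 0], "claw": 1},
  {"travel": [0, 0, -0.07], "rotation": [0, 0, 0], "claw": 1},
  {"travel": [0, 0, -0.11], "rotation": [0, 0, 0], "claw": 1},
  {"travel": [0.005, -0.035, -0.126], "rotation": [0, 0, 0], "claw": 1},
  {"travel": [0.01, -0.075, -0.126], "rotation": [0, 0, 0], "claw": 1},
  {"travel": [0.015, -0.115, -0.126], "rotation": [0, 0, 0], "claw": 1},
  {"travel": [0.02, -0.155, -0.126], "rotation": [0, 0, 0], "claw": 1},
  {"travel": [0.024, -0.195, -0.126], "rotation": [0, 0, 0], "claw": 1},
])

```text
t: 21.95
position: [0.5315, -0.1169, 0.1897]
eef_rot: [-3.142, 0.001, -0.061]
ft_force: [0.9, -0.5, -1.9]
width: 0.0375
grip_force: 19.9
```

servo_tool([
  {"travel": [0.001, -0.025, 0], "rotation": [0, 0, 0], "claw": 1},
  {"travel": [0.001, -0.034, 0], "rotation": [0, 0, 0], "claw": 1},
  {"travel": [0.001, -0.034, 0], "rotation": [0, 0, 0], "claw": 1},
  {"travel": [0.001, -0.034, 0], "rotation": [0, 0, 0], "claw": 1},
])

```text
t: 22.35
position: [0.5346, -0.0855, 0.1897]
eef_rot: [3.141, 0.001, -0.061]
ft_force: [-0.3, 0.0, -3.3]
width: 0.0374
grip_force: 19.9
```

Run:
```python
from h import *
s=state();print(s['position'],s['eef_rot'],s['width'],s['grip_force'],s['ft_force'])
rel(W(-.04,-.105,.116),-.06)
t=cam('top');d=cam('side')
a=cv2.resize(d['img'][90:250,240:430],None,fx=2.5,fy=2.5);b=cv2.resize(t['img'][165:295,320:480],(0,0),fx=2,fy=2)
c=np.zeros((400,800,3),np.uint8);c[:400,:475]=a;c[:260,480:800]=b;cv2.imwrite('pics/c7.png',c[:,:,::-1])
```

```text
[ 0.53460978 -0.08554056  0.18969017] [ 3.14121150e+00  1.04575284e-03 -6.08041579e-02] 0.03740340271984464 19.93800665193703 [-0.27640825  0.02071131 -3.28094897]
travel [0.0005, -0.0018, 0.0737] rot [0.0004, 0.001, -0.0008] t 22.35
```

View pics/c7.png

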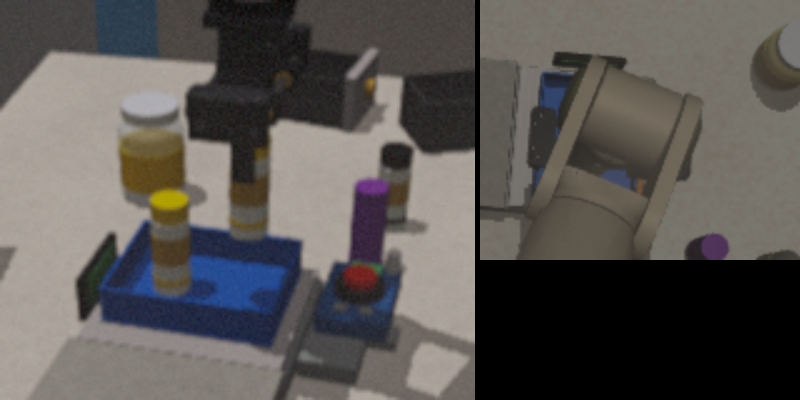

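Tube A stands upright in the tub at left crop (172,245), and tube B hangs above it at (250,190).

servo_tool([
  {"travel": [0, -0.001, 0.025], "rotation": [0, 0, 0], "claw": 1},
  {"travel": [0, -0.001, 0.05], "rotation": [0, 0, 0], "claw": 1},
  {"travel": [0, -0.001, 0.066], "rotation": [0, 0, 0], "claw": 1},
  {"travel": [0, -0.001, 0.073], "rotation": [0, 0, 0], "claw": 1},
  {"travel": [0, -0.001, 0.073], "rotation": [0, 0, 0], "claw": 1},
  {"travel": [0, -0.001, 0.0745], "rotation": [0, 0, 0], "claw": 1},
  {"travel": [0, -0.001, 0.0745], "rotation": [0, 0, 0], "claw": 1},
])

```text
t: 23.15
position: [0.535, -0.0839, 0.1159]
eef_rot: [3.141, -0.0, -0.06]
ft_force: [-0.2, -0.2, -3.2]
width: 0.0375
grip_force: 19.9
```

servo_tool([
  {"travel": [0, 0, 0.001], "rotation": [0, 0, 0], "claw": 1},
  {"travel": [0, 0, 0.0015], "rotation": [0, 0, 0], "claw": 1},
  {"travel": [0, 0, 0.0015], "rotation": [0, 0, 0], "claw": 1},
])

```text
t: 23.45
position: [0.5349, -0.0837, 0.1142]
eef_rot: [3.141, -0.0, -0.06]
ft_force: [-0.2, 0.2, 0.4]
width: 0.0375
grip_force: 19.9
```

servo_tool([
  {"travel": [0, 0, 0], "rotation": [0, 0, 0], "claw": 0.5},
  {"travel": [0, 0, 0], "rotation": [0, 0, 0], "claw": 0.3},
  {"travel": [0, 0, 0], "rotation": [0, 0, 0], "claw": 0.2},
  {"travel": [0, 0, 0], "rotation": [0, 0, 0], "claw": 0.2},
  {"travel": [0, 0, -0.02], "rotation": [0, 0, 0], "claw": 0.2},
  {"travel": [0, 0, -0.05], "rotation": [0, 0, 0], "claw": 0.2},
  {"travel": [0, 0, -0.09], "rotation": [0, 0, 0], "claw": 0.2},
  {"travel": [0, 0, -0.12], "rotation": [0, 0, 0], "claw": 0.2},
])

```text
t: 24.25
position: [0.5349, -0.0836, 0.236]
eef_rot: [3.141, -0.001, -0.06]
ft_force: [-0.0, -0.7, -0.1]
width: 0.0702
grip_force: 0.0
```

servo_tool([
  {"travel": [-0.02, 0.04, 0], "rotation": [0, 0, 0], "claw": 0.2},
  {"travel": [-0.04, 0.08, 0], "rotation": [0, 0, 0], "claw": 0.2},
  {"travel": [-0.06, 0.12, 0], "rotation": [0, 0, 0], "claw": 0.2},
  {"travel": [-0.08, 0.16, 0], "rotation": [0, 0, 0], "claw": 0.2},
  {"travel": [-0.1, 0.2, 0], "rotation": [0, 0, 0], "claw": 0.2},
  {"travel": [-0.12, 0.24, 0], "rotation": [0, 0, 0], "claw": 0.2},
  {"travel": [-0.14, 0.28, 0], "rotation": [0, 0, 0], "claw": 0.2},
  {"travel": [-0.14, 0.28, 0], "rotation": [0, 0, 0], "claw": 0.2},
])

```text
t: 25.05
position: [0.3758, -0.3585, 0.2336]
eef_rot: [3.141, 0.002, -0.065]
ft_force: [0.5, 0.3, -0.1]
width: 0.0705
grip_force: 0.0
```

Run:
```python
from h import *
t=cam('top');d=cam('side')
a=cv2.resize(d['img'][90:250,240:430],None,fx=2.1,fy=2.1);b=cv2.resize(t['img'][165:315,340:480],(0,0),fx=2.8,fy=2.8)
c=np.zeros((420,800,3),np.uint8);c[:a.shape[0],:a.shape[1]]=a;c[:b.shape[0],404:404+b.shape[1]]=b;cv2.imwrite('pics/c8.png',c[:,:,::-1])
```

```text
(no output)
```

View pics/c8.png

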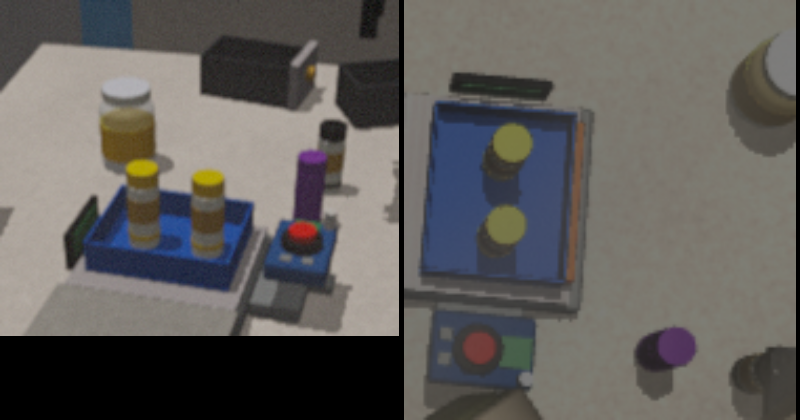

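Both yellow tubes stand upright in the tub: top crop (511,143) and (505,225). The tub rim corners are at (578,112) and (570,283), against the bar. One numeric check, then I hand in.

Run:
```python
from fit import *
t=cam('top')
U=[(437-404,102),(578-404,112),(570-404,283),(423-404,275)]
v,e=fit(t,[(.085,.07,.086),(.085,-.07,.086),(-.085,-.07,.086),(-.085,.07,.086)],U,[.575,-.086,-.06],(340,165),2.8)
print(S([*v[:2],0]),v[2]-ST[2],e)
```

```text
[-0.0007 -0.1057  0.    ] 0.013521631849090665 [[0.5, 0.0], [0.1, 0.1], [0.1, 0.4], [0.5, 0.5]]
```

The tub measures (−1, −105.7) mm in the station frame, turned 0.014 rad, so it is home.

```bash
python3 -c "
from station import *
print(sign_off())"
```

```text
the job is handed in; nothing more can be done
None
```

I've handed the job in: the tub is home against the stop bar, the tare key was held fully down for about a second, and both yellow-capped tubes stand upright in the tub; sign-off gave no verdict, and the one doubtful point is the tub push, which briefly read 29–30 N against the 30 N limit.

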